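Wind the cabin vent open by one turn of its hand wheel

TASK

Open the cabin vent by one turn: with the fingertips against its upright black handle, push the steel hand wheel round clockwise (seen from above) through exactly one full turn, so that the handle stops in line with the red mark where it began. Only push the handle, gently: do not grip it, do not lean on the wheel, and do not wind the wheel backwards or past the mark. Leave everything else on the table alone and take the hand away at the end.

Things in the scene. Friction and masses are not known exactly. Their poses are not given: they have to be found in the camera images.
- winder: fixed round grey pedestal that carries the hand wheel: flange 224 mm across and 12 mm thick with a pillar 68 mm across, flat on the table anywhere in front of the robot, at any yaw. Origin: centre of its underside, on the wheel's vertical axis; its x axis points towards the red mark. A white arrow on the flange shows the clockwise sense.
- mark (a point): centre of the red mark, 24 x 12 mm, on top of the flange outside the wheel, 99 mm from the wheel's axis and 13 mm above the table. At the start the handle stands in line with it (wheel axis, handle and mark on one straight line seen from above).
- wheel (a joint): turn of the hand wheel in rad: 0 at the start (handle in line with the mark), grows clockwise seen from above, 6.283 after one turn. It has no stop near one turn. Steady friction of about 0.12 N m (about 2 N at the handle): it stays where it is left and does not coast. The wheel does not rise as it turns. The slats of the white vent at the back of the table turn with it.
- wheel_centre (a point): steel hand wheel, horizontal: rim of 14 mm round bar on a 150 mm pitch circle (164 mm over all), three spokes, a low hub. Origin at its centre, on the axis, 75 mm above the table; the rim's top is 82 mm and the hub's top 83 mm above the table. 
- handle: black upright round handle, 20 mm in diameter, standing on the rim at the end of a spoke, 75 mm from the wheel's axis, its top 128 mm above the table; it is free from the rim's top (82 mm) up to there. Origin at its centre, 105 mm above the table; it travels round with the wheel and spins freely about its own upright pin, so its own yaw means nothing.
- caddy: stainless steel tea caddy with twist cap, 76 mm across, 130 mm tall, loose; leave alone. Origin: centre of its underside.
- compass: white plastic hand-bearing compass, 80 mm across, 48 mm tall, loose; leave alone. Origin: centre of its underside.
- mug: blue mug, 76 mm across, 90 mm tall, handle at its +y, loose; leave alone. Origin: centre of its underside.
- coaster: round wooden coaster, 94 mm across, 9 mm thick, loose; leave alone. Origin: centre of its underside.
- sharpener: black aluminium pencil sharpener, 46 x 26 x 22 mm, loose; leave alone. Origin: centre of its underside.
- dividers: brass chart dividers lying flat, about 170 mm long and 10 mm thick, loose; leave alone. Origin: middle, on the table.
- cupboard_door0 (a joint): swing door of the small wooden cupboard (220 mm tall) at the left side of the table, rad, 0 shut; leave it shut.
There are look-alikes about, which are no part of the job. There is more than one size of the winder; the job needs the middle-sized.

How it is judged:
By the outcome, as a careful person would: the job done as asked, in the order asked, and still so for the second after the job is handed in, with the robot touching nothing.
It also fails if it takes over 64 s, if anything falls off the work surface, if the arm or the gripper's body presses on something with over 40 N, if the wrist force passes 120 N, or if a joint passes its speed limit or range.

ROBOT

A 6-joint arm with a two-finger parallel gripper is mounted at the origin on the work surface. World frame = base frame: x ahead of the robot, y to its left, z up, the work surface at z = 0. Lengths are in m, angles in rad, forces in N, time in s.
With the tool pointing down it reaches from about 0.325 to 0.925 m from the base axis. Payload 3.1 kg.
Tool frame: the origin (TCP) lies at the very end of the fingers, on their centre line; the grasp point (between the pads) lies 19 mm behind it (bot.grip_point_offset is the z of the grasp point in the tool frame, in m); z points along the fingers, x is the direction in which the jaws open and shut, and the axes are right-handed (so a half turn about z gives the same grasp; the last joint's range is limited). The gripper opens to 85 mm and grips with 20 to 120 N. Pads are 22 mm wide; open, the fingers measure 114 mm over their backs; the gripper's body (76 mm by 85 mm) begins 54 mm behind the grasp point. The pads swing forward as they close: fully open they stand 13 mm farther back than shut.
Start: joints at [1.009, 0.217, 1.613, -0, 1.311, -0.112], TCP at [0.272, 0.563, 0.231] pointing down, gripper open.
Joint ranges: [-2.75, 2.75], [-0.78, 2.1], [0.31, 2.55], [-1.13, 4.27], [0.13, 2.63], [-2.58, 2.58]. Speed limits (rad/s): [2.79, 2.79, 3.14, 3.14, 3.14, 3.14].

INTERFACE

Orientations are given as a unit quaternion [w, x, y, z].
In Python, from bench import bot gives the robot as it stands.
- The arm moves only by the shell command python3 -m creep 'ROWS' [FORCE]. ROWS is JSON, a list that holds one entry, the list of rows, each a list of 7 numbers: the turn, a rotation vector about the tool's x, y, z in degrees, then the shift along the tool's x, y, z in m, then the finger opening in m, from 0 to 0.0854. In form: [[[ax, ay, az, dx, dy, dz, claw], ...]]. A call has 1 to 12 rows; each row shifts and turns the commanded pose from where the row before left it, along the tool's axes as they then stand; what a row does not reach is not made up. A row lasts 1/12 s, in which the tool goes at most 41.7 mm and 7.16 degrees, less where a joint would pass 70% of its speed; a pose out of reach is approached as far as the arm can. A call with a gripper value outside its range is refused whole. The fingers move at their own pace and stop on an object; FORCE is the grip in N (left out, the last holds). Time passes only in rows, so rows that do not move let the fingers close. It gives the time, the measured TCP pose, the force and the opening at its end, in the units of the state.
- bot.get_state(): the state, without advancing time (a new reading comes with each control period).
- bot.snapshot(name): name is "side" or "top" or "wrist"; returns the picture (420x560x3 uint8, red, green, blue); there is no depth.
- bot.get_calibration(name): a dict with "fx", "fy", "cx", "cy" (pixels), "k1" (the pictures are not rectified: a ray, as slopes to the right and down, at radius r is drawn at 1 + k1 r^2 times it, then the intrinsics apply), "cam_to_world" (4x4, takes a point from camera to world coordinates). Camera axes: x right, y up, looking along -z (the intrinsics and any distortion apply to the point x, -y, -z); pixel columns grow to the right and rows downward; lengths in m; the calibration is good to about 2 mm. A picture is of the moment at which its call begins: read the wrist's pose just before it. get_calibration takes no time and is no camera call; for the wrist camera it gives the pose at the moment of the call.
- bot.hand_in(): hands the job in, once; it reports no verdict.
Trained networks look in the newest picture that a camera, given by its name, has taken for a name from the list of things; names that differ only in an ending like _2 or _b are one class to them, and where a whole thing is asked for, a point or a joint stands for the part that bears it (a point fixed in the world has none). Each returns a list of dicts, best first, with "conf" (0 to 1); they miss things now and then, are a little off and sometimes report something else, mostly with a low value. They report only what shows in the picture. A call takes as long as a camera call. They do not tell look-alikes from the thing itself.
- bot.boxes_of(camera, thing): "at" ([x, y, z] in m, in world coordinates, good to about 4 mm: the middle of the surface that is visible of it).
- bot.regions_of(camera, thing): "region" (420x560 bool, what is visible of it).
The state is a dict: "time_s": time; "q": joint angles; "joint_vel": joint speeds; "joint_torque": joint torques, N m; "ee_pos": TCP position; "ee_rot": TCP orientation; "ft_force": force on the tool from outside, world axes, zero at the start; "torque": the same for the moment, N m; "opening": finger opening in m.
Only numpy, scipy, OpenCV 4.12 (cv2) and the standard library are available. Lean on these libraries where they do the work, as an engineer would, in place of code of your own. Each camera call takes 0.05 s, during which the arm holds its last target. There are 200 camera calls.

## Working session

There is one attempt and no reset: what is moved stays moved. The work goes in short steps, Python scripts to look and compute and a shell command to move; the robot and the scene stay as the last step left them, time stands still between calls to the robot, and variables do not carry over. Pictures are saved under pics/ and viewed, about 8 in all and at most 12, crops included, and the job is handed in when it is done.

```bash
mkdir -p pics; ls; python3 - <<'E'
from bench import bot
import cv2,numpy as np
for n in ("top","side"):
    im=bot.snapshot(n); cv2.imwrite(f"pics/{n}0.png",im[:,:,::-1])
    for t in ("winder","wheel_centre","handle","mark"):
        for b in bot.boxes_of(n,t)[:5]:
            c=bot.get_calibration(n); M=np.linalg.inv(c["cam_to_world"]); p=M@np.r_[b["at"],1]
            x,y=p[0]/-p[2],-p[1]/-p[2]; f=1+c["k1"]*(x*x+y*y)
            print(n,t,np.round(b["at"],3),round(b["conf"],2),"px",int(c["fx"]*x*f+c["cx"]),int(c["fy"]*y*f+c["cy"]))
s=bot.get_state();print(s["time_s"],s["ee_pos"],s["ee_rot"],s["ft_force"])
E
```

```text
pics
top winder [ 0.53  -0.062  0.012] 0.95 px 290 196
top winder [ 0.219 -0.265  0.013] 0.93 px 353 297
top winder [ 0.398 -0.522  0.01 ] 0.84 px 434 241
top wheel_centre [ 0.536 -0.07   0.084] 0.9 px 294 192
top wheel_centre [ 0.213 -0.279  0.108] 0.81 px 364 305
top wheel_centre [ 0.399 -0.536  0.06 ] 0.72 px 446 242
top handle [ 0.122 -0.303  0.163] 0.45 px 378 343
top handle [ 0.349 -0.552  0.091] 0.42 px 455 259
top handle [ 0.461 -0.087  0.126] 0.38 px 300 218
top mark [ 0.215 -0.265  0.018] 0.75 px 353 298
top mark [ 0.402 -0.525  0.009] 0.73 px 435 240
top mark [ 0.531 -0.065  0.013] 0.6 px 291 196
side winder [ 0.198 -0.311  0.018] 0.95 px 171 310
side winder [ 0.436 -0.56   0.013] 0.86 px 278 397
side winder [0.493 0.522 0.113] 0.68 px 264 119
side winder [ 0.534 -0.094  0.015] 0.56 px 296 242
side wheel_centre [ 0.438 -0.555  0.056] 0.95 px 279 382
side wheel_centre [ 0.534 -0.086  0.084] 0.69 px 296 222
side wheel_centre [ 0.204 -0.298  0.101] 0.63 px 169 282
side handle [ 0.122 -0.323  0.15 ] 0.76 px 127 278
side handle [ 0.462 -0.096  0.111] 0.43 px 270 218
side handle [ 0.536 -0.096  0.009] 0.37 px 296 244
side mark [ 0.199 -0.311  0.018] 0.95 px 172 310
side mark [ 0.439 -0.562  0.01 ] 0.87 px 280 398
side mark [ 0.533 -0.098  0.008] 0.73 px 295 245
side mark [0.494 0.523 0.116] 0.23 px 264 119
0.5 [0.27172274 0.56282623 0.23124948] [ 1.79206695e-05  8.46999423e-01  5.31593807e-01 -4.28083693e-05] [0.26510879 0.61989818 0.55807591]
```

View pics/top0.png

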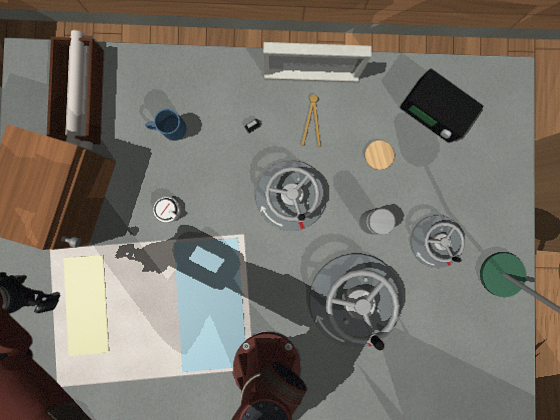

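View pics/side0.png

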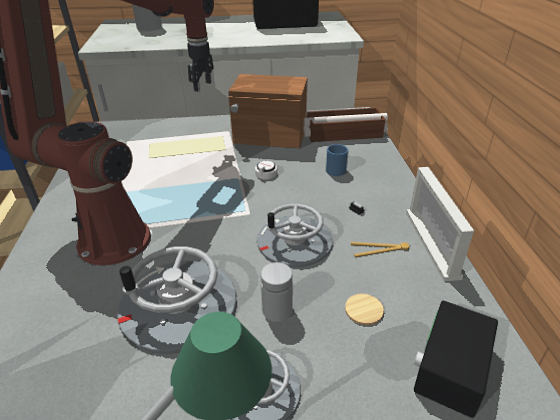

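The candidates are the three winders in the top picture:
- Middle-sized, at (290,195), with its handle at (301,216) and its mark at (302,226).
- Largest, at (355,300).
- Smallest, at (440,240).

By size I choose the one at (290,195). The caddy at (380,220) is well clear of it. I'll check the choice in a close wrist view.

```bash
cat > h.py <<'E'
from bench import bot
import numpy as np, cv2
from scipy.spatial.transform import Rotation as R
def pose():
    s=bot.get_state(); w,x,y,z=s["ee_rot"]; return s,np.array(s["ee_pos"]),R.from_quat([x,y,z,w]).as_matrix()
def yaw(Rm): return np.degrees(np.arctan2(Rm[1,0],Rm[0,0]))
def ray(c,u,v):
    xd=np.array([(u-c["cx"])/c["fx"],(v-c["cy"])/c["fy"]]); x=xd.copy()
    for _ in range(20): x=xd/(1+c["k1"]*(x@x))
    T=np.array(c["cam_to_world"]); return T[:3,3],T[:3,:3]@np.array([x[0],-x[1],-1])
def at(c,u,v,z):
    o,d=ray(c,u,v); return o+d*(z-o[2])/d[2]
def px(c,p):
    q=np.linalg.inv(c["cam_to_world"])@np.r_[p,1]; x,y=q[0]/-q[2],q[1]/q[2]
    f=1+c["k1"]*(x*x+y*y); return np.array([c["fx"]*x*f+c["cx"],c["fy"]*y*f+c["cy"]])
E
python3 - <<'E'
from h import *
s,p,Rm=pose(); c=bot.get_calibration("wrist"); T=np.array(c["cam_to_world"])
print(yaw(Rm),"cam in tool",Rm.T@(T[:3,3]-p),"look dir tool",Rm.T@-T[:3,2],"up",Rm.T@T[:3,1],c["fx"],c["k1"])
print("to go tool frame for world -y 0.04:",Rm.T@[0,-.04,0])
E
python3 -m creep '[[[0,0,0,-0.03,0.0145,-0.02,0],[0,0,0,-0.036,0.0174,-0.01,0],[0,0,0,-0.036,0.0174,-0.01,0],[0,0,0,-0.036,0.0174,-0.01,0],[0,0,0,-0.036,0.0174,-0.01,0],[0,0,0,-0.036,0.0174,0,0],[0,0,0,-0.036,0.0174,0,0],[0,0,0,-0.036,0.0174,0,0],[0,0,0,-0.036,0.0174,0,0],[0,0,0,-0.036,0.0174,0,0]]]'
```

```text
64.22641074438008 cam in tool [ 0.00080063 -0.0728937  -0.14298451] look dir tool [-9.74662588e-05  2.83970108e-01  9.58833128e-01] up [ 2.30391491e-04 -9.58833101e-01  2.83970123e-01] 363.0121416657392 -0.02692159888762605
to go tool frame for world -y 0.04: [-3.60207717e-02  1.73926419e-02  3.03483686e-06]
time_s: 1.33
ee_pos: [0.2713, 0.1682, 0.2915]
ee_rot: [0.0, 0.847, 0.532, 0.001]
ft_force: [1.9, -0.7, 0.1]
opening: 0.0002
```

```bash
python3 -m creep '[[[0,0,0,-0.0093,0.0355,0,0],[0,0,0,-0.0093,0.0355,0,0],[0,0,0,-0.0093,0.0355,0,0],[0,0,0,-0.0093,0.0355,0,0],[0,0,0,-0.0093,0.0355,0,0],[0,0,0,-0.0093,0.0355,0,0],[0,0,0,-0.0093,0.0355,0,0],[0,0,0,-0.0093,0.0355,0,0],[0,0,0,-0.0093,0.0355,0,0],[0,0,0,-0.0093,0.0355,0,0],[0,0,-6.8,0,0,0,0],[0,0,-6.8,0,0,0,0]]]'
python3 -m creep '[[[0,0,-6.8,0,0,0,0],[0,0,-6.8,0,0,0,0],[0,0,-6.8,0,0,0,0],[0,0,-6.8,0,0,0,0],[0,0,0,0,0,0,0],[0,0,0,0,0,0,0]]]'
python3 - <<'E'
from h import *
c=bot.get_calibration("wrist"); im=bot.snapshot("wrist"); cv2.imwrite("pics/w1.png",im[:,:,::-1])
s,p,Rm=pose(); print(p,yaw(Rm),s["q"])
for t in ("wheel_centre","handle","mark"):
    for b in bot.boxes_of("wrist",t)[:3]: print(t,np.round(b["at"],4),round(b["conf"],2),px(c,b["at"]))
hsv=cv2.cvtColor(im,cv2.COLOR_RGB2HSV); m=((hsv[...,0]<8)|(hsv[...,0]>172))&(hsv[...,1]>170)&(hsv[...,2]>100)
n,l,st,ce=cv2.connectedComponentsWithStats(m.astype(np.uint8))
for i in range(1,n):
    if st[i,4]>40: print("red",ce[i],st[i],at(c,*ce[i],.013))
E
```

```text
time_s: 2.33
ee_pos: [0.5523, -0.0702, 0.2904]
ee_rot: [-0.001, 0.777, 0.629, -0.0]
ft_force: [-0.6, 0.1, -0.7]
opening: -0.0003
time_s: 2.83
ee_pos: [0.5511, -0.0684, 0.2914]
ee_rot: [0.0, 0.61, 0.793, 0.0]
ft_force: [-0.4, 0.1, -0.9]
opening: -0.0
[ 0.55116211 -0.06841354  0.29140537] 104.86881040361604 [-2.49858895e-01  2.43229946e-02  1.71275233e+00 -1.59363057e-05
  1.40430580e+00 -2.08016229e+00]
wheel_centre [ 0.5352 -0.072   0.0853] 0.77 [283.70293981 163.65811198]
handle [ 0.4669 -0.0895  0.1306] 0.75 [284.37956698  84.43030951]
handle [ 0.5275 -0.0713  0.0153] 0.25 [286.03346836 147.60684431]
mark [ 0.5212 -0.0693  0.0165] 0.97 [289.16211852 142.7984273 ]
red [282.95522388  60.64925373] [278  53  10  17 134] [ 0.43812014 -0.0985499   0.013     ]
```

View pics/w1.png

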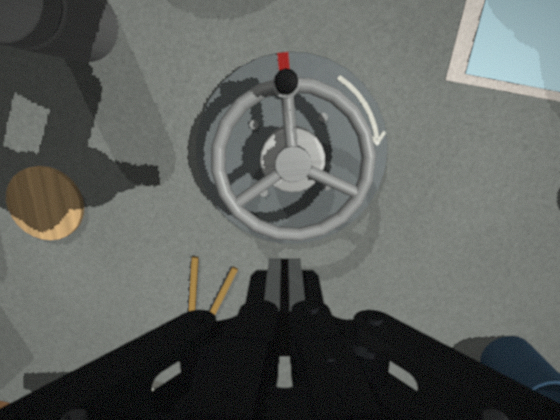

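The wrist view shows the chosen winder. Its hub is at (294,161), the handle top at (286,79), the red mark at (283,60), and the arrow runs clockwise from (340,78) to (380,140). The rim is about 160 px across. I'll convert these to positions and check the size.

```bash
python3 - <<'E'
from h import *
c=bot.get_calibration("wrist"); im=bot.snapshot("wrist")
r=bot.regions_of("wrist","wheel_centre")[0]["region"].astype(np.uint8)
cs=max(cv2.findContours(r,cv2.RETR_EXTERNAL,cv2.CHAIN_APPROX_NONE)[0],key=len)[:,0]
P=np.array([at(c,u,v,.075)[:2] for u,v in cs if v>100]); A=np.c_[2*P,np.ones(len(P))]
s=np.linalg.lstsq(A,(P**2).sum(1),rcond=None)[0]; print("rim fit",s[:2],"R",np.sqrt(s[2]+s[:2]@s[:2]))
C=s[:2]
print("hub",at(c,294,161,.083))
for n,u,v,z in (("handle",286,79,.128),("mark",283,60.6,.013)):
    q=at(c,u,v,z)[:2]; 
    for CC in (C,at(c,294,161,.083)[:2]): d=q-CC; print(n,q,np.hypot(*d),np.degrees(np.arctan2(d[1],d[0]))%360)
E
```

```text
rim fit [ 0.53406946 -0.06297787] R 0.08087380437406687
hub [ 0.53045875 -0.0629167   0.083     ]
handle [ 0.46248553 -0.0894513 ] 0.07632236029688226 200.2955798697996
handle [ 0.46248553 -0.0894513 ] 0.0729687877906137 201.32410474521797
mark [ 0.43808864 -0.0986696 ] 0.10240223236853806 200.39830837337973
mark [ 0.43808864 -0.0986696 ] 0.09904799783359666 201.15949483380328
```

The rim measures 162 mm over all, so this is the middle-sized winder. Its centre is at about (0.532,-0.063) and the handle's azimuth is about 200.8°. I'll descend behind the handle, on its -y side, with the jaws shut.

```bash
python3 -m creep '[[[0,0,-5.9,0,0,0,0],[0,0,0,-0.0075,-0.0304,0,0],[0,0,0,-0.0075,-0.0304,0,0],[0,0,0,-0.0075,-0.0304,0,0],[0,0,0,0,0,0,0],[0,0,0,0,0,0.035,0],[0,0,0,0,0,0.035,0],[0,0,0,0,0,0.035,0],[0,0,0,0,0,0.03,0],[0,0,0,0,0,0.02,0],[0,0,0,0,0,0,0],[0,0,0,0,0,0,0]]]'
python3 - <<'E'
from h import *
c=bot.get_calibration("wrist"); im=bot.snapshot("wrist"); s,p,Rm=pose(); print(p,yaw(Rm),s["time_s"],s["ft_force"])
C=np.array([.532,-.063]); a=np.radians(200.8); H=C+.075*np.array([np.cos(a),np.sin(a)])
im=im[:,:,::-1].copy()
for q in (np.r_[H,.128],np.r_[C,.083],np.r_[C+.099*np.array([np.cos(a),np.sin(a)]),.013]): cv2.drawMarker(im,tuple(px(c,q).astype(int).tolist()),(0,255,0),0,12)
cv2.imwrite("pics/w2.png",im)
E
```

```text
time_s: 4.13
ee_pos: [0.4733, -0.1215, 0.1354]
ee_rot: [-0.001, 0.567, 0.824, -0.0]
ft_force: [0.6, -0.8, 0.4]
opening: 0.0003
[ 0.47484556 -0.12212137  0.13714841] 110.92197093979688 4.1833 [ 0.34831285 -0.13954876  0.29859191]
```

View pics/w2.png

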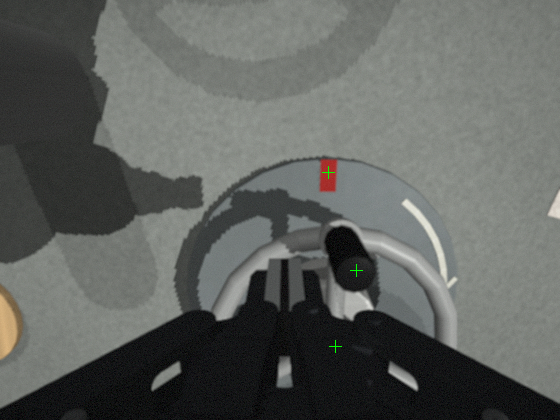

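The predicted points fall on the handle top at (356,270) and the fully visible mark at (328,174). The fingertips at (285,265) stand clear behind the handle. Next I lower and come into contact.

```bash
python3 -m creep '[[[0,0,0,0,0,0.021,0],[0,0,0,0,0,0.021,0],[0,0,0,0,0,0,0],[0,0,0,0.004,0,0,0],[0,0,0,0.004,0,0,0],[0,0,0,0.002,0,0,0],[0,0,4,0.0053,-0.0015,0,0],[0,0,4,0.0053,-0.0015,0,0],[0,0,4,0.0053,-0.0015,0,0],[0,0,4,0.0053,-0.0015,0,0],[0,0,0,0,0,0,0],[0,0,0,0,0,0,0]]]'
cat > st.py <<'E'
from h import *
s,p,Rm=pose(); C=np.array([.532,-.063]); d=p[:2]-C; phi=np.degrees(np.arctan2(d[1],d[0]))
print("t",s["time_s"],"z %.4f"%p[2],"r %.4f phi %.2f yaw %.2f phi-yaw %.2f"%(np.hypot(*d),phi,yaw(Rm),(phi-yaw(Rm)+180)%360-180),"tilt",np.round(Rm[:2,2],4),"F tool",np.round(Rm.T@s["ft_force"],1),"q",np.round(s["q"],2))
E
python3 st.py
python3 - <<'E'
from h import *
c=bot.get_calibration("wrist"); im=bot.snapshot("wrist"); cv2.imwrite("pics/w3.png",im[:,:,::-1])
E
```

```text
time_s: 5.18
ee_pos: [0.46, -0.0938, 0.0956]
ee_rot: [0.001, 0.675, 0.738, 0.0]
ft_force: [0.5, -0.1, -0.3]
opening: 0.0001
t 5.1833 z 0.0956 r 0.0783 phi -156.85 yaw 95.07 phi-yaw 108.09 tilt [ 0.0022 -0.0008] F tool [-0.2  0.4  0.3] q [-0.35  0.05  2.08  0.    1.01 -2.01]
```

View pics/w3.png

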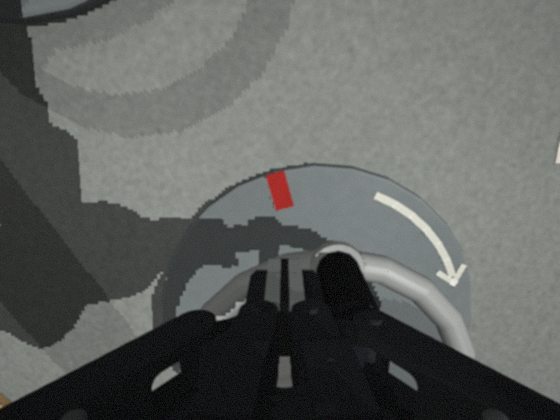

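The handle at (340,270) has moved clockwise off the mark at (280,190), and the fingertip rests against it with almost no force. I continue the arc.

```bash
python3 -m creep '[[[0,0,4,0.0053,-0.0015,0,0],[0,0,4,0.0053,-0.0015,0,0],[0,0,4,0.0053,-0.0015,0,0],[0,0,4,0.0053,-0.0015,0,0],[0,0,4,0.0053,-0.0015,0,0],[0,0,4,0.0053,-0.0015,0,0],[0,0,4,0.0053,-0.0015,0,0],[0,0,4,0.0053,-0.0015,0,0],[0,0,4,0.0053,-0.0015,0,0],[0,0,4,0.0053,-0.0015,0,0],[0,0,4,0.0053,-0.0015,0,0],[0,0,4,0.0053,-0.0015,0,0]]]'; python3 st.py
```

```text
time_s: 6.23
ee_pos: [0.4611, -0.0301, 0.0949]
ee_rot: [0.001, 0.918, 0.397, -0.0]
ft_force: [-0.7, -2.3, 1.2]
opening: -0.0004
t 6.2333 z 0.0949 r 0.0782 phi 155.09 yaw 46.82 phi-yaw 108.27 tilt [ 0.0005 -0.0012] F tool [-2.1  1.  -1.2] q [-0.22  0.04  2.09 -0.    1.01 -1.03]
```

```bash
python3 -m creep '[[[0,0,4,0.0053,-0.0015,0,0],[0,0,4,0.0053,-0.0015,0,0],[0,0,4,0.0053,-0.0015,0,0],[0,0,4,0.0053,-0.0015,0,0],[0,0,4,0.0053,-0.0015,0,0],[0,0,4,0.0053,-0.0015,0,0],[0,0,4,0.0053,-0.0015,0,0],[0,0,4,0.0053,-0.0015,0,0],[0,0,4,0.0053,-0.0015,0,0],[0,0,4,0.0053,-0.0015,0,0],[0,0,4,0.0053,-0.0015,0,0],[0,0,4,0.0053,-0.0015,0,0]]]'; python3 st.py
```

```text
time_s: 7.23
ee_pos: [0.509, 0.0125, 0.0944]
ee_rot: [-0.0, 1.0, -0.01, -0.001]
ft_force: [-2.8, 0.0, 1.2]
opening: 0.0001
t 7.2333 z 0.0944 r 0.0789 phi 106.94 yaw -1.19 phi-yaw 108.13 tilt [-0.0017  0.0004] F tool [-2.8  0.  -1.2] q [-0.11  0.14  1.99  0.    1.02 -0.09]
```

```bash
python3 -m creep '[[[0,0,4,0.0053,-0.0015,0,0],[0,0,4,0.0053,-0.0015,0,0],[0,0,4,0.0053,-0.0015,0,0],[0,0,4,0.0053,-0.0015,0,0],[0,0,4,0.0053,-0.0015,0,0],[0,0,4,0.0053,-0.0015,0,0],[0,0,4,0.0053,-0.0015,0,0],[0,0,4,0.0053,-0.0015,0,0],[0,0,4,0.0053,-0.0015,0,0],[0,0,4,0.0053,-0.0015,0,0],[0,0,4,0.0053,-0.0015,0,0],[0,0,4,0.0053,-0.0015,0,0]]]'; python3 st.py
```

```text
time_s: 8.23
ee_pos: [0.5731, 0.0046, 0.0945]
ee_rot: [-0.0, 0.909, -0.416, -0.001]
ft_force: [-0.3, 1.6, 0.6]
opening: -0.0002
t 8.2333 z 0.0945 r 0.0791 phi 58.67 yaw -49.20 phi-yaw 107.87 tilt [-0.0006  0.0012] F tool [-1.4 -0.8 -0.6] q [-0.12  0.26  1.84  0.    1.04  0.74]
```

```bash
python3 -m creep '[[[0,0,4,0.0053,-0.0015,0,0],[0,0,4,0.0053,-0.0015,0,0],[0,0,4,0.0053,-0.0015,0,0],[0,0,4,0.0053,-0.0015,0,0],[0,0,4,0.0053,-0.0015,0,0],[0,0,4,0.0053,-0.0015,0,0],[0,0,4,0.0053,-0.0015,0,0],[0,0,4,0.0053,-0.0015,0,0],[0,0,4,0.0053,-0.0015,0,0],[0,0,4,0.0053,-0.0015,0,0],[0,0,4,0.0053,-0.0015,0,0],[0,0,4,0.0053,-0.0015,0,0]]]'; python3 st.py; python3 - <<'E'
from h import *
c=bot.get_calibration("wrist"); im=bot.snapshot("wrist"); cv2.imwrite("pics/w4.png",im[:,:,::-1])
E
```

```text
time_s: 9.23
ee_pos: [0.6103, -0.0483, 0.0946]
ee_rot: [0.001, -0.661, 0.75, 0.0]
ft_force: [-0.7, 1.1, -0.6]
opening: -0.0001
t 9.2333 z 0.0946 r 0.0796 phi 10.62 yaw -97.20 phi-yaw 107.82 tilt [0.0011 0.0012] F tool [-1.   0.8  0.6] q [-0.19  0.34  1.74  0.    1.06  1.5 ]
```

View pics/w4.png

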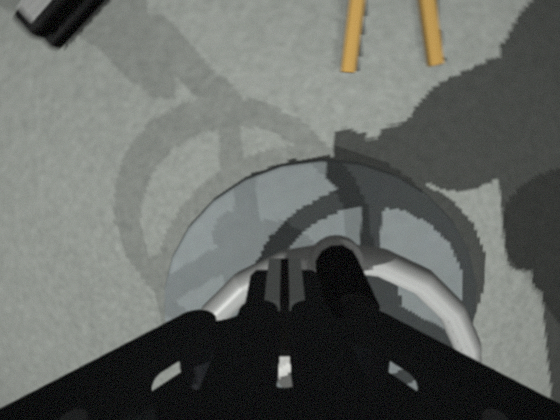

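The fingertip is still squarely behind the handle at (345,275), and the dividers and sharpener are untouched. I push ten more rows, then back off 10 mm, lift, and turn the wrist half a turn for the second stroke.

```bash
python3 -m creep '[[[0,0,4,0.0053,-0.0015,0,0],[0,0,4,0.0053,-0.0015,0,0],[0,0,4,0.0053,-0.0015,0,0],[0,0,4,0.0053,-0.0015,0,0],[0,0,4,0.0053,-0.0015,0,0],[0,0,4,0.0053,-0.0015,0,0],[0,0,4,0.0053,-0.0015,0,0],[0,0,4,0.0053,-0.0015,0,0],[0,0,4,0.0053,-0.0015,0,0],[0,0,4,0.0053,-0.0015,0,0],[0,0,0,0,0,0,0],[0,0,0,0,0,0,0]]]'; python3 st.py
```

```text
time_s: 10.28
ee_pos: [0.6008, -0.1021, 0.0944]
ee_rot: [-0.0, -0.367, 0.93, -0.0]
ft_force: [-0.2, -0.3, -0.3]
opening: 0.0003
t 10.2833 z 0.0944 r 0.0791 phi -29.62 yaw -136.92 phi-yaw 107.30 tilt [-0.0002 -0.0001] F tool [ 0.4 -0.   0.3] q [-0.28  0.33  1.75 -0.    1.06  2.11]
```

```bash
python3 -m creep '[[[0,0,0,-0.005,0,0,0],[0,0,0,-0.005,0,0,0],[0,0,0,0,0,-0.03,0],[0,0,0,0,0,-0.03,0],[0,0,-7,0,0,0,0],[0,0,-7,0,0,0,0],[0,0,-7,0,0,0,0],[0,0,-7,0,0,0,0],[0,0,-7,0,0,0,0],[0,0,-7,0,0,0,0],[0,0,-7,0,0,0,0],[0,0,-7,0,0,0,0]]]'; python3 -m creep '[[[0,0,-7,0,0,0,0],[0,0,-7,0,0,0,0],[0,0,-7,0,0,0,0],[0,0,-7,0,0,0,0],[0,0,-7,0,0,0,0],[0,0,-7,0,0,0,0],[0,0,-7,0,0,0,0],[0,0,-7,0,0,0,0],[0,0,-7,0,0,0,0],[0,0,-7,0,0,0,0],[0,0,-7,0,0,0,0],[0,0,-7,0,0,0,0]]]'; python3 st.py
```

```text
time_s: 11.28
ee_pos: [0.6086, -0.0944, 0.1543]
ee_rot: [-0.0, 0.763, -0.647, 0.0]
ft_force: [0.8, -0.6, -0.5]
opening: 0.0
time_s: 12.28
ee_pos: [0.6086, -0.0944, 0.1543]
ee_rot: [-0.0, 1.0, 0.03, 0.0]
ft_force: [1.3, -0.7, 0.6]
opening: 0.0001
t 12.2833 z 0.1543 r 0.0828 phi -22.26 yaw 3.39 phi-yaw -25.65 tilt [0.0001 0.0001] F tool [ 1.2  0.8 -0.6] q [-0.27  0.27  1.7   0.    1.17 -0.33]
```

```bash
python3 -m creep '[[[0,0,-6.6,0,0,0,0],[0,0,-6.6,0,0,0,0],[0,0,-6.6,0,0,0,0],[0,0,-6.6,0,0,0,0],[0,0,-6.6,0,0,0,0],[0,0,-6.6,0,0,0,0],[0,0,0,0,0,0,0],[0,0,0,0,0,0.03,0],[0,0,0,0,0,0.03,0],[0,0,0,-0.003,0,0,0],[0,0,0,-0.003,0,0,0],[0,0,0,0,0,0,0]]]'; python3 st.py; python3 - <<'E'
from h import *
c=bot.get_calibration("wrist"); im=bot.snapshot("wrist"); cv2.imwrite("pics/w5.png",im[:,:,::-1])
E
```

```text
time_s: 13.28
ee_pos: [0.604, -0.0994, 0.0952]
ee_rot: [0.0, 0.932, 0.362, 0.0]
ft_force: [0.0, -0.5, -0.1]
opening: 0.0002
t 13.2833 z 0.0952 r 0.0807 phi -26.86 yaw 42.48 phi-yaw -69.34 tilt [ 0.0005 -0.0004] F tool [-0.4  0.4  0.1] q [-0.28  0.34  1.74 -0.    1.06 -1.02]
```

View pics/w5.png

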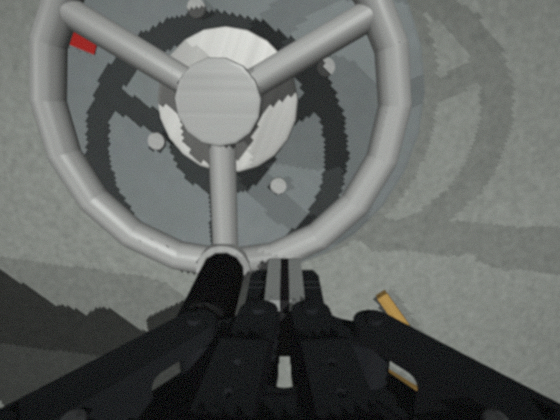

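The handle base is at (225,270) on the -x side of the fingers, 4 mm away; the hub is at (218,100) and the mark at (83,43). Second stroke next.

```bash
python3 -m creep '[[[0,0,0,-0.004,0,0,0],[0,0,4,-0.0053,0.0015,0,0],[0,0,4,-0.0053,0.0015,0,0],[0,0,4,-0.0053,0.0015,0,0],[0,0,4,-0.0053,0.0015,0,0],[0,0,4,-0.0053,0.0015,0,0],[0,0,4,-0.0053,0.0015,0,0],[0,0,4,-0.0053,0.0015,0,0],[0,0,4,-0.0053,0.0015,0,0],[0,0,4,-0.0053,0.0015,0,0],[0,0,4,-0.0053,0.0015,0,0],[0,0,4,-0.0053,0.0015,0,0]]]'; python3 st.py
```

```text
time_s: 14.33
ee_pos: [0.5564, -0.1393, 0.0969]
ee_rot: [0.001, 1.0, -0.015, 0.003]
ft_force: [1.8, 0.0, -0.2]
opening: 0.0001
t 14.3333 z 0.0969 r 0.0801 phi -72.26 yaw -1.71 phi-yaw -70.56 tilt [ 0.0057 -0.0014] F tool [ 1.8 -0.1  0.2] q [-0.37  0.26  1.84  0.    1.04 -0.34]
```

```bash
python3 -m creep '[[[0,0,4,-0.0053,0.0015,0,0],[0,0,4,-0.0053,0.0015,0,0],[0,0,4,-0.0053,0.0015,0,0],[0,0,4,-0.0053,0.0015,0,0],[0,0,4,-0.0053,0.0015,0,0],[0,0,4,-0.0053,0.0015,0,0],[0,0,4,-0.0053,0.0015,0,0],[0,0,4,-0.0053,0.0015,0,0],[0,0,4,-0.0053,0.0015,0,0],[0,0,4,-0.0053,0.0015,0,0],[0,0,4,-0.0053,0.0015,0,0],[0,0,0,0,0,0,0]]]'; python3 st.py
```

```text
time_s: 15.33
ee_pos: [0.4963, -0.1331, 0.0963]
ee_rot: [0.0, 0.922, -0.387, 0.002]
ft_force: [0.2, -0.1, -0.3]
opening: 0.0001
t 15.3333 z 0.0963 r 0.0787 phi -116.96 yaw -45.56 phi-yaw -71.40 tilt [ 0.0032 -0.0014] F tool [ 0.2 -0.   0.3] q [-0.4   0.14  1.98 -0.    1.02  0.4 ]
```

```bash
python3 -m creep '[[[0,0,4,-0.0053,0.0015,0,0],[0,0,4,-0.0053,0.0015,0,0],[0,0,4,-0.0053,0.0015,0,0],[0,0,4,-0.0053,0.0015,0,0],[0,0,0,0,0,0,0],[0,0,0,0,0,0,0]]]'; python3 st.py; python3 - <<'E'
from h import *
c=bot.get_calibration("wrist"); im=bot.snapshot("wrist")[:,:,::-1].copy(); s,p,Rm=pose()
cv2.imwrite("pics/w6.png",im)
E
```

```text
time_s: 15.83
ee_pos: [0.4784, -0.1202, 0.0953]
ee_rot: [-0.0, 0.86, -0.51, 0.001]
ft_force: [0.1, 0.1, -0.2]
opening: 0.0003
t 15.8333 z 0.0953 r 0.0784 phi -133.16 yaw -61.31 phi-yaw -71.85 tilt [ 0.0017 -0.0007] F tool [-0.1 -0.1  0.2] q [-0.39  0.1   2.02  0.    1.01  0.68]
```

View pics/w6.png

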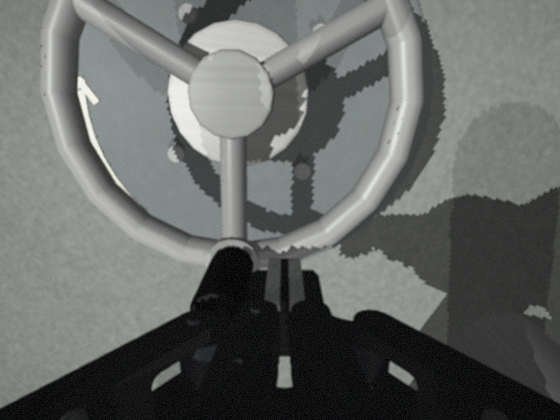

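The hub is at (231,94), the spoke runs from (232,140) to (234,235), and the handle foot is at (235,255). I'll work out the azimuth of the spoke.

```bash
python3 - <<'E'
from h import *
c=bot.get_calibration("wrist"); g=cv2.imread("pics/w6.png",0)
hub=at(c,231,94,.083)[:2]; print("hub",hub)
def az(a,b): d=b-a; return np.degrees(np.arctan2(d[1],d[0]))
print("spoke",az(at(c,232.3,140,.075)[:2],at(c,234,235,.075)[:2]),"hub-handlefoot",az(hub,at(c,235,255,.085)[:2]),"r",np.hypot(*(at(c,235,255,.085)[:2]-hub)))
for v in (150,170,190,210,230): print(v,g[v,212:256:2])
E
```

```text
hub [ 0.53466167 -0.06364815]
spoke -152.61709254792757 hub-handlefoot -151.97788319266445 r 0.07020628420898971
150 [199 198 195 196 162 158 159 171 188 179 155 137 131 117 104  83  69  60
  75  81  75  79]
170 [ 67  85 134 135 140 159 159 166 177 176 152 139 131 120 106  84  66  93
 138 136 137 134]
190 [ 67  66  66  67 100 149 157 164 172 174 153 144 133 125 105  86  68  84
 129 133 133 132]
210 [134 133 131 135 131 149 160 160 168 168 159 142 135 123 106  91  70  64
  66  61  66  66]
230 [132 137 137 136 133 143 160 164 165 164 157 143 137 124 111  87  74  81
 126 132 132 132]
```

The handle is about 7° short of the mark. I push 5.5° more, then back off, lift, and return to the first viewing pose to compare pixels directly.

```bash
python3 -m creep '[[[0,0,2,-0.00265,0.0008,0,0],[0,0,2,-0.00265,0.0008,0,0],[0,0,1.5,-0.002,0.0006,0,0],[0,0,0,0,0,0,0],[0,0,0,0,0,0,0]]]'; python3 st.py; python3 -m creep '[[[0,0,0,0.005,0,0,0],[0,0,0,0.005,0,0,0],[0,0,0,0,0,-0.035,0],[0,0,0,0,0,-0.04,0],[0,0,0,0,0,-0.04,0],[0,0,0,0,0,-0.04,0],[0,0,0,0,0,-0.04,0],[0,0,-6.9,0,0,0,0],[0,0,-6.9,0,0,0,0],[0,0,-6.9,0,0,0,0],[0,0,-6.9,0,0,0,0],[0,0,-6.9,0,0,0,0]]]';  python3 -m creep '[[[0,0,-6.9,0,0,0,0],[0,0,-6.9,0,0,0,0],[0,0,-6.9,0,0,0,0],[0,0,-6.9,0,0,0,0],[0,0,-6.9,0,0,0,0],[0,0,-6.9,0,0,0,0],[0,0,-6.9,0,0,0,0],[0,0,-6.9,0,0,0,0],[0,0,-6.9,0,0,0,0],[0,0,-6.9,0,0,0,0],[0,0,-6.9,0,0,0,0],[0,0,-6.9,0,0,0,0]]]'; python3 -m creep '[[[0,0,-6.9,0,0,0,0],[0,0,-6.9,0,0,0,0],[0,0,-6.9,0,0,0,0],[0,0,-6.9,0,0,0,0],[0,0,-6.9,0,0,0,0],[0,0,-6.9,0,0,0,0],[0,0,-6.9,0,0,0,0],[0,0,0,0,0,0,0]]]'; python3 st.py
python3 - <<'E'
from h import *
s,p,Rm=pose(); print(Rm.T@(np.array([.5511,-.0684,.2914])-p),"yaw to go (az)",yaw(Rm)-104.87)
E
```

```text
time_s: 16.3
ee_pos: [0.4732, -0.1148, 0.0948]
ee_rot: [-0.0, 0.835, -0.551, 0.001]
ft_force: [0.6, -0.9, 1.1]
opening: 0.0002
t 16.3 z 0.0948 r 0.0784 phi -138.65 yaw -66.87 phi-yaw -71.79 tilt [ 0.0012 -0.0006] F tool [ 1.1 -0.2 -1.1] q [-0.38  0.09  2.04 -0.    1.01  0.79]
time_s: 17.3
ee_pos: [0.4763, -0.1239, 0.2891]
ee_rot: [-0.0, 0.961, -0.277, -0.0]
ft_force: [0.7, 1.0, 0.2]
opening: 0.0002
time_s: 18.3
ee_pos: [0.4763, -0.1239, 0.2889]
ee_rot: [-0.0, 0.904, 0.428, -0.0]
ft_force: [0.4, -0.3, -0.5]
opening: 0.0003
time_s: 18.97
ee_pos: [0.4763, -0.1238, 0.289]
ee_rot: [-0.0, 0.651, 0.759, -0.0]
ft_force: [-0.1, -0.2, -0.3]
opening: 0.0001
t 18.9667 z 0.2890 r 0.0825 phi -132.48 yaw 98.76 phi-yaw 128.76 tilt [-0.0009  0.0004] F tool [-0.2 -0.1  0.3] q [-0.4  -0.12  1.85 -0.    1.41 -2.12]
[ 0.04339292  0.08236588 -0.00249064] yaw to go (az) -6.110994580827693
```

```bash
python3 -m creep '[[[0,0,0,0.0145,0.0275,-0.0008,0],[0,0,0,0.0145,0.0275,-0.0008,0],[0,0,0,0.0145,0.0274,-0.0008,0],[0,0,-6.1,0,0,0,0],[0,0,0,0,0,0,0],[0,0,0,0,0,0,0]]]'; python3 st.py
python3 - <<'E'
from h import *
c=bot.get_calibration("wrist"); im=bot.snapshot("wrist")[:,:,::-1]; cv2.imwrite("pics/w7.png",im)
a=cv2.imread("pics/w1.png"); cr=lambda i: cv2.resize(i[30:200,220:370],None,fx=2.6,fy=2.6,interpolation=cv2.INTER_CUBIC)
cv2.imwrite("pics/cmp.png",np.hstack([cr(a),cr(im)]))
# dark handle-top blob in both
for i in (a,im):
    g=cv2.cvtColor(i,cv2.COLOR_BGR2GRAY); m=np.zeros_like(g); m[50:120,250:330]=(g[50:120,250:330]<38)
    n,l,st,ce=cv2.connectedComponentsWithStats(m); k=1+np.argmax(st[1:,4]); print(ce[k],st[k])
s,p,_=pose(); print(p)
E
```

```text
time_s: 19.47
ee_pos: [0.5512, -0.0682, 0.2911]
ee_rot: [-0.001, 0.612, 0.791, -0.0]
ft_force: [-0.6, -0.2, 0.5]
opening: 0.0001
t 19.4667 z 0.2911 r 0.0199 phi -15.29 yaw 104.52 phi-yaw -119.81 tilt [-0.0015 -0.    ] F tool [-0.1 -0.6 -0.5] q [-0.25  0.03  1.71 -0.    1.41 -2.07]
[284.56986301  81.23287671] [275  69  21  25 365]
[280.625       81.80277778] [271  70  21  24 360]
[ 0.55091197 -0.0685181   0.29127627]
```

View pics/cmp.png

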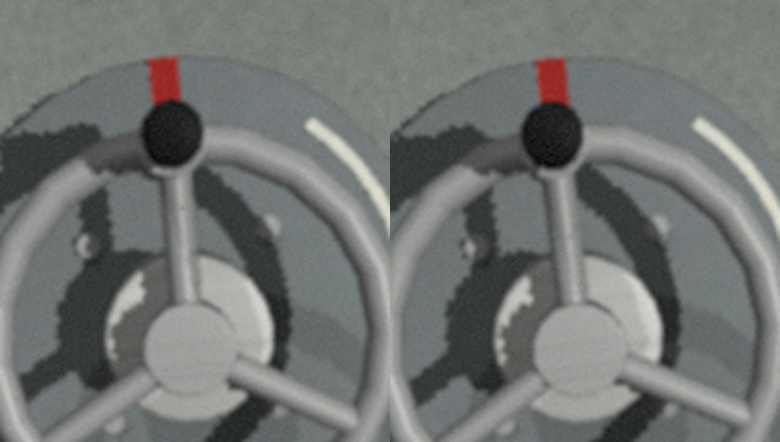

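Compared with the first picture (handle top at (284.6,81)), the handle is now at (280.6,82). The mark has shifted only about 0.5 px, so the handle is about 2.3° short. I go back down behind it in the first-stroke orientation for a fine nudge.

```bash
python3 -m creep '[[[0,0,-6.2,0,0,0,0],[0,0,0,-0.0082,-0.0301,0,0],[0,0,0,-0.0082,-0.0301,0,0],[0,0,0,-0.0082,-0.0301,0,0],[0,0,0,0,0,0,0],[0,0,0,0,0,0.035,0],[0,0,0,0,0,0.035,0],[0,0,0,0,0,0.035,0],[0,0,0,0,0,0.035,0],[0,0,0,0,0,0.03,0],[0,0,0,0,0,0.026,0],[0,0,0,0,0,0,0]]]'
python3 -m creep '[[[0,0,0,0,0,0,0],[0,0,0,0,0,0,0]]]'; python3 st.py; python3 - <<'E'
from h import *
s,p,Rm=pose(); print(p,Rm.T@(np.array([.4711,-.1124,.095])-p))
a=cv2.imread("pics/w1.png"); b=cv2.imread("pics/w7.png")
g=[cv2.cvtColor(i,cv2.COLOR_BGR2GRAY) for i in (a,b)]
m=np.zeros_like(g[0]); m[0:250]=255; cv2.circle(m,(294,161),90,0,-1)  # static surroundings only
W=np.eye(2,3,dtype=np.float32); cc,W=cv2.findTransformECC(g[0],g[1],W,cv2.MOTION_EUCLIDEAN,(3,200,1e-6),m,5)
print(cc,W); hub=W@[294,161,1]; h0=W@[284.57,81.23,1]; h1=np.array([280.625,81.8])
an=lambda q:np.degrees(np.arctan2(*(q-hub)[::-1])); print("turn short deg (px)",an(h0)-an(h1))
E
```

```text
time_s: 20.52
ee_pos: [0.4705, -0.1217, 0.09]
ee_rot: [-0.006, 0.568, 0.823, -0.001]
ft_force: [-1.3, 0.6, -0.2]
opening: -0.0
time_s: 20.68
ee_pos: [0.4769, -0.1241, 0.0973]
ee_rot: [0.001, 0.568, 0.823, 0.0]
ft_force: [0.7, -0.6, 0.7]
opening: -0.0
t 20.6833 z 0.0973 r 0.0822 phi -132.04 yaw 110.84 phi-yaw 117.12 tilt [ 0.0024 -0.001 ] F tool [-0.8  0.4 -0.7] q [-0.4   0.1   2.03  0.    1.02 -2.33]
[ 0.47692742 -0.12408402  0.09733589] [ 0.01299686 -0.00129389  0.00231064]
0.9979671290858382 [[ 0.99997693  0.00678914 -1.2328649 ]
 [-0.00678914  0.99997693  2.371375  ]]
turn short deg (px) 2.3079089201140164
```

Image registration confirms 2.3° short. I close in slowly.

```bash
python3 -m creep '[[[0,0,0,0,0,0,0],[0,0,0,0.004,0,0.001,0],[0,0,0,0.003,0,0,0],[0,0,0,0.002,-0.001,0,0],[0,0,0,0.001,0,0,0],[0,0,0,0.001,0,0,0],[0,0,0,0,0,0,0],[0,0,0,0,0,0,0],[0,0,0,0,0,0,0]]]'; python3 st.py; python3 - <<'E'
from h import *
s,p,Rm=pose(); print(p,Rm.T@(np.array([.4711,-.1124,.095])-p))
E
```

```text
time_s: 21.43
ee_pos: [0.4713, -0.1136, 0.0949]
ee_rot: [0.0, 0.567, 0.824, 0.0]
ft_force: [1.1, -1.3, 0.3]
opening: 0.0002
t 21.4333 z 0.0949 r 0.0790 phi -140.16 yaw 110.93 phi-yaw 108.91 tilt [ 0.0008 -0.0003] F tool [-1.6  0.6 -0.2] q [-0.38  0.09  2.04 -0.    1.01 -2.32]
[ 0.47131123 -0.11363221  0.09493922] [ 1.22634259e-03  2.42843891e-04 -6.13618635e-05]
```

```bash
python3 -m creep '[[[0,0,0,0.0005,0,0,0],[0,0,0,0.0005,0,0,0],[0,0,0,0,0,0,0],[0,0,0,0,0,0,0]]]'; python3 st.py; python3 -m creep '[[[0,0,0,-0.005,0,0,0],[0,0,0,-0.007,0,0,0],[0,0,0,0,0,-0.03,0],[0,0,0,0,0,-0.04,0],[0,0,0,0,0,-0.04,0],[0,0,0,0,0,-0.04,0],[0,0,0,0,0,-0.04,0],[0,0,0,0.0082,0.0301,-0.0063,0],[0,0,0,0.0082,0.0301,0,0],[0,0,0,0.0082,0.0301,0,0],[0,0,6.2,0,0,0,0],[0,0,0,0,0,0,0]]]'; python3 -m creep '[[[0,0,0,0,0,0,0],[0,0,0,0,0,0,0],[0,0,0,0,0,0,0]]]'; cat > chk.py <<'E'
from h import *
import sys
b=bot.snapshot("wrist")[:,:,::-1].copy(); cv2.imwrite("pics/%s.png"%sys.argv[1],b); a=cv2.imread("pics/w1.png")
g=[cv2.cvtColor(i,cv2.COLOR_BGR2GRAY) for i in (a,b)]; m=np.zeros_like(g[0]); m[0:250]=255; cv2.circle(m,(294,161),90,0,-1)
cc,W=cv2.findTransformECC(g[0],g[1],np.eye(2,3,dtype=np.float32),cv2.MOTION_EUCLIDEAN,(3,200,1e-6),m,5)
H=[]
for i in g:
    k=np.zeros_like(i); k[45:125,250:330]=(i[45:125,250:330]<38); n,l,st,ce=cv2.connectedComponentsWithStats(k); H.append(ce[1+np.argmax(st[1:,4])])
hub=W@[294,161,1]; h0=W@np.r_[H[0],1]; an=lambda q:np.degrees(np.arctan2(*(q-hub)[::-1])); print(cc,H,W[:,2],"short deg",an(h0)-an(H[1]))
# wheel motion itself: rotate-register the wheel disc relative to the static frame
m2=np.zeros_like(m); cv2.circle(m2,(294,161),86,255,-1); cv2.circle(m2,(294,161),66,0,-1)
bw=cv2.warpAffine(b,W,(560,420),flags=cv2.INTER_LINEAR|cv2.WARP_INVERSE_MAP)
cr=lambda i: cv2.resize(i[30:200,220:370],None,fx=2.6,fy=2.6,interpolation=cv2.INTER_CUBIC); cv2.imwrite("pics/%s_cmp.png"%sys.argv[1],np.hstack([cr(a),cr(bw)]))
E
python3 chk.py w8; python3 st.py
```

```text
time_s: 21.77
ee_pos: [0.4706, -0.1125, 0.0947]
ee_rot: [0.0, 0.567, 0.824, 0.0]
ft_force: [0.2, -1.3, 1.5]
opening: 0.0002
t 21.7667 z 0.0947 r 0.0789 phi -141.10 yaw 110.93 phi-yaw 107.97 tilt [0.0001 0.0001] F tool [-1.3 -0.3 -1.5] q [-0.38  0.09  2.05  0.    1.01 -2.32]
time_s: 22.77
ee_pos: [0.551, -0.0678, 0.2902]
ee_rot: [-0.001, 0.611, 0.792, -0.0]
ft_force: [-0.3, -0.0, -1.0]
opening: 0.0003
time_s: 23.02
ee_pos: [0.5497, -0.0691, 0.2907]
ee_rot: [-0.0, 0.611, 0.792, -0.0]
ft_force: [0.6, -0.1, -0.9]
opening: 0.0003
0.9988175794926041 [array([284.56986301,  81.23287671]), array([285.13802817,  83.4056338 ])] [0.03413608 1.2782001 ] short deg -0.3005129641902755
t 23.0667 z 0.2908 r 0.0188 phi -18.87 yaw 104.73 phi-yaw -123.60 tilt [-0.0005  0.    ] F tool [ 0.5  0.3 -0.5] q [-0.25  0.02  1.72 -0.    1.4  -2.08]
```

View pics/w8_cmp.png

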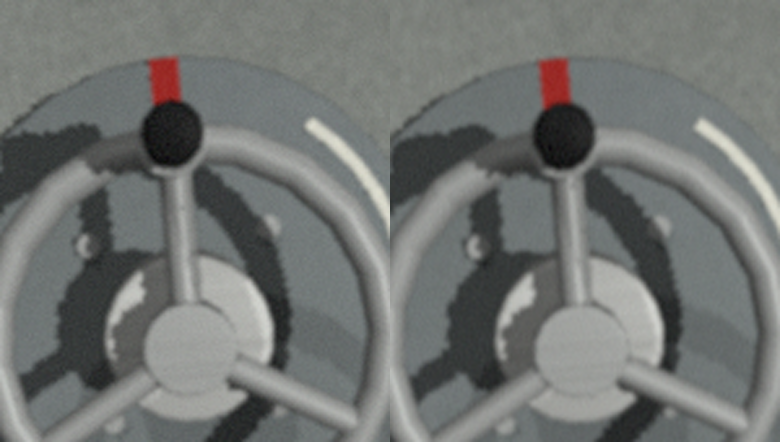

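The right half, registered to the first picture on the left, shows the handle at (564,135) under the mark at (554,80), the same relative position as at the start. That is within about 0.3°. I take the hand up and away and make a last overview check.

```bash
python3 -m creep '[[[0,0,0,0,0,-0.03,0],[0,0,0,0,-0.02,-0.03,0],[0,0,0,0,-0.03,-0.02,0],[0,0,0,0.02,-0.03,0,0],[0,0,0,0.03,-0.02,0,0],[0,0,0,0.035,0,0,0],[0,0,0,0.035,0,0,0],[0,0,0,0.035,0,0,0],[0,0,0,0,0,0,0],[0,0,0,0,0,0,0],[0,0,0,0,0,0,0]]]'; python3 - <<'E'
from h import *
b=bot.snapshot("top")[:,:,::-1]; cv2.imwrite("pics/top1.png",b)
E
```

```text
time_s: 23.98
ee_pos: [0.4142, 0.0555, 0.3711]
ee_rot: [0.001, 0.61, 0.792, -0.0]
ft_force: [0.3, -0.4, 0.2]
opening: 0.0005
```

View pics/top1.png

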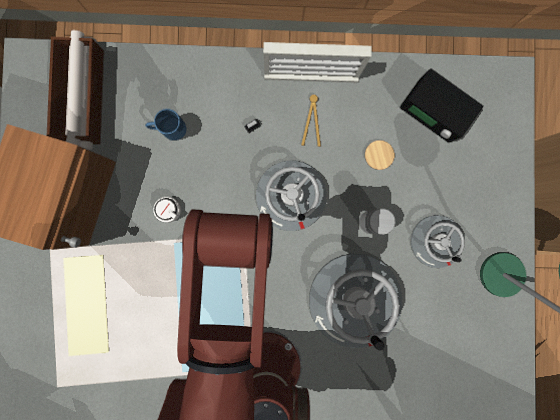

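The vent slats at (318,65) have opened. The handle at (301,216) is back in line with the mark at (302,226), and everything else stands where it was.

```bash
python3 -c "
from bench import bot
print(bot.hand_in())"
```

```text
the job is handed in; nothing more can be done
None
```

I pushed the middle-sized winder's handle clockwise through one full turn and handed the job in at about 24 s of the 64 s allowed. The jaws stayed shut throughout, so the handle was never gripped. I used two strokes, turning the wrist between them, and then a fine nudge of about 2.5°.

**Handle position:** The last close check, registered against the first wrist picture, puts the handle within about 0.3° of where it started. If anything that is on the far side of the mark, but it is within the noise of the measurement. An earlier check had shown it 2.3° short, which the nudge corrected.

**Forces:** The wrist force at the end of each move was no more than about 3 N.

**Surroundings:** In the last overview picture the vent slats are open. The loose items, the other two winders and the cupboard look unmoved; I judged this by eye and did not measure it. The hand ended up well clear of the wheel, touching nothing.

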